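Ready a sample jar and hold the reader's sprung lid at its index

TASK

Get the sample jar ready for the reader: pick it up off its round pad, tip it to about 45 degrees (no further than 60) and pause there a moment to shift the contents, then stand it back upright, wholly on the pad, and let go. Then take the reader's sprung lid by its bar handle, lift it until it lies parallel with the index arm on the reader's side, and finish still holding it there with the fingers, so that a colleague can load the jar. Leave the index arm and the other things on the bench where they are.

Things in the scene. Friction and masses are not known exactly. Their poses are not given: they have to be found in the camera images.
- jar: closed sample jar, clear glass with a paper band and white cap, round, 48 mm diameter with straight sides up to 55 mm, then a 43 mm cap, 85 mm tall, 0.13 to 0.25 kg; origin at the centre of its underside, z up through the cap. Starts standing in the middle of the pad
- pad: flat white ceramic disc, 90 mm diameter, 6 mm thick, fixed to the bench; origin at the centre of its underside, so its top is 6 mm above the origin
- reader: bench-top reader, white box 200 (its x) x 220 (y) x 120 mm high, fixed; origin at the centre of its underside. Its front (dark display) faces its -x, roughly to the robot; the lid hinge runs along its rear top edge, parallel to y, 100 mm behind the origin. A steel graduated rail of 160 mm radius stands on its left (+y) side, 122 mm from the middle, up to 275 mm above the bench
- lid: reader's lid, grey plate 200 x 220 x 20 mm with a steel bar handle. Origin mid hinge line, 120 mm up; shut, its axes are the reader's (plate lies from the origin to -x, underside at z = 0); opens about +y, front edge up, 0 to 1.3 rad. Starts shut. A spring shuts it (0.6 N m, plus 1.2 N m per rad, plus its weight of 0.2 to 0.39 kg): 5 to 12 N along the handle arc; snaps shut if let go
- handle (a point): middle of the lid's handle bar, moves with the lid: at (-175, 0, 58) mm in the lid's frame. The bar is round, 12 mm diameter, runs along the lid's y, 110 mm between two end posts, its axis 38 mm above the lid's top face; a firm vertical grip can stay vertical while the bar turns between the pads
- index_arm: thin dark steel arm, 186 mm long, 14 mm high, 18 mm block at its end, on the reader's left (+y) side outside the rail, 131 mm from the middle, pivoting parallel to the lid's hinge, 10 mm above it. Origin on the pivot; it points along its -x. Preset 0.45 to 0.8 rad above level, stays by friction. It marks the lid's angle: lid right when the lid's x axis is parallel to the arm's x axis
- index_tip (a point): outer end of the index arm, 186 mm from its pivot along the arm's -x
- dish: bystander: flat round glass dish, 94 mm diameter, 15 mm high; origin at the centre of its underside
- slide_box: bystander: black and grey box 86 by 101 by 34 mm; origin at the centre of its underside
- lab_jack: bystander: steel scissor lab jack 130 by 110 by 70 mm with a black knob; origin at the centre of its underside
- forceps: bystander: steel forceps lying flat, 120 mm long, 8 mm high; origin at the centre of the underside
Not all that is in view belongs to the job. Of the things shaped like the pad, the white one is meant.

How it is judged:
By the outcome, as a careful person would: the job done as asked, in the order asked, and still so for the second after the job is handed in, while the arm keeps its last pose, push and grip.
It also fails if it takes over 64 s, if anything falls off the work surface, if the arm or the gripper's body presses on something with over 40 N, if the wrist force passes 120 N, or if a joint passes its speed limit or range.

ROBOT

A 7-joint arm with a two-finger parallel gripper is mounted at the origin on the work surface. World frame = base frame: x ahead of the robot, y to its left, z up, the work surface at z = 0. Lengths are in m, angles in rad, forces in N, time in s.
With the tool pointing down it reaches from about 0.4 to 0.85 m from the base axis. Payload 4.5 kg.
Tool frame: the origin (TCP) lies midway between the tips of the shut fingers; the grasp point (between the pads) lies 19 mm behind it; z points along the fingers, y is the line along which they close (so a half turn about z gives the same grasp; the last joint's range is limited). The gripper opens to 88 mm and grips with 3 to 60 N. Pads are 18 mm wide; open, the fingers measure 123 mm over their backs; the gripper's body (75 mm by 187 mm) begins 45 mm behind the grasp point.
Start: joints at [1.254, 0.689, -0.195, 1.565, 0.157, 0.902, -0.215], TCP at [0.215, -0.587, 0.239] pointing down, gripper open.
Joint ranges: [-3.01, 3.01], [-0.46, 2.08], [-1.47, 1.51], [0.13, 2.56], [-1, 4.14], [0.04, 2.09], [-2.66, 2.66]. Speed limits (rad/s): [2.57, 2.57, 3.14, 3.14, 3.14, 3.14, 3.14].

INTERFACE

Orientations are given as a unit quaternion [x, y, z, w].
In Python, from plant import * gives the robot as it stands.
- The arm moves only by the tool send_rows, never from a script. Its argument "targets" is a list of rows, each a list of 2 entries, a list of its own where there are three numbers: the shift along the tool's x, y, z in units of 0.3 m (1.0 is 0.3 m), then the turn, a rotation vector about the tool's x, y, z in units of pi rad (1.0 is pi rad). A call has 1 to 12 rows; each row is the pose to reach, as a shift and turn from the pose commanded when the call began, along the tool's axes at that moment, turning the shorter way round; what a row does not reach only later rows make up. A row lasts 1/8 s, in which the tool goes at most 62.5 mm and 10.7 degrees, less where a joint would pass 70% of its speed; a pose out of reach is approached as far as the arm can. A call with a number of a shift or a turn outside -1 to 1 is refused whole. A call with a gripper value outside its range is refused whole. "fingers" is the opening, from 0 (shut) to 1 (fully open), set as the call begins (left out, the last holds). The fingers move at their own pace and stop on an object; "newtons" is the grip in N (left out, the last holds). Time passes only in rows, so rows that repeat a pose let the fingers close. It gives the time, the measured TCP pose, the force, the opening and the grip force at its end, in the units of the state.
- get_state(): the state, without advancing time (a new reading comes with each control period).
- snapshot(name): name is "scene" or "top"; returns a dict with "img" (384x512x3 uint8, blue, green, red), "fx", "fy", "cx", "cy" (pixels), "cam_to_world" (4x4, takes a point from camera to world coordinates). Camera axes: x right, y down, z forward; pixel columns grow to the right and rows downward; lengths in m; the calibration is good to about 2 mm. A picture is of the moment at which its call begins. There is no depth.
- finish_job(): hands the job in; it is judged then, once.
The state is a dict: "clock": time; "q": joint angles; "qd": joint speeds; "joint_torque": joint torques, N m; "tool_pos": TCP position; "eef_rot": TCP orientation; "contact_force": force on the tool from outside, world axes, zero at the start; "moment": the same for the moment, N m; "opening": opening from 0.0 (shut) to 1.0 (fully open); "finger_force": force on a finger pad.
Only numpy, scipy, OpenCV 4.12 (cv2) and the standard library are available. Lean on these libraries where they do the work, as an engineer would, in place of code of your own. Each camera call takes 0.05 s, during which the arm holds its last target. There are 200 camera calls.

## Working session

There is one attempt and no reset: what is moved stays moved. The work goes in short steps, Python scripts to look and compute and a tool call to move; the robot and the scene stay as the last step left them, time stands still between calls to the robot, and variables do not carry over. Pictures are saved under pics/ and viewed, at most 10 in all, crops included, and the job is handed in when it is done.

Besides the shell and the picture viewer there is one more tool, called after ">>>" as name(argument=value, ...), one argument or row to a line, values as JSON. send_rows: Moves the arm, as the interface text tells. Its arguments: {"type":"object","properties":{"targets":{"type":"array"},"fingers":{"type":"number"},"newtons":{"type":"number"}},"required":["targets"]}

```bash
mkdir -p pics; ls; python3 - <<'E'
from plant import *
import cv2,numpy as np
s=get_state();print({k:np.round(v,3).tolist() for k,v in s.items()})
for n in("scene","top"):
    d=snapshot(n);cv2.imwrite(f"pics/{n}0.png",cv2.resize(d["img"],None,fx=1.5,fy=1.5,interpolation=cv2.INTER_CUBIC))
    print(n,d["fx"],d["fy"],d["cx"],d["cy"],np.round(d["cam_to_world"],4).tolist())
E
```

```text
pics
{'clock': 0.0, 'q': [1.254, 0.69, -0.195, 1.566, 0.157, 0.902, -0.215], 'qd': [-0.0, 0.001, -0.002, -0.0, -0.002, -0.001, 0.0], 'joint_torque': [-0.0, -52.757, -1.267, -15.343, -0.053, 0.006, 0.0], 'tool_pos': [0.215, -0.586, 0.238], 'eef_rot': [0.985, 0.175, -0.0, -0.001], 'contact_force': [0.016, 0.558, -0.125], 'moment': [0.014, 0.024, 0.001], 'finger_force': 0.0, 'opening': 0.998}
scene 381.86613096332 381.86613096332 255.8163118975401 190.03109158994022 [[0.7997, 0.5051, -0.3245, 1.0206], [0.6004, -0.6729, 0.432, -0.5411], [-0.0001, -0.5403, -0.8414, 1.1969], [0.0, 0.0, 0.0, 1.0]]
top 481.13058324169003 481.13058324169003 266.6337003935366 184.72577190801817 [[-0.0242, -0.995, 0.0966, 0.4254], [-0.9997, 0.0238, -0.0051, 0.0011], [0.0028, -0.0967, -0.9953, 1.7473], [0.0, 0.0, 0.0, 1.0]]
```

View pics/scene0.png

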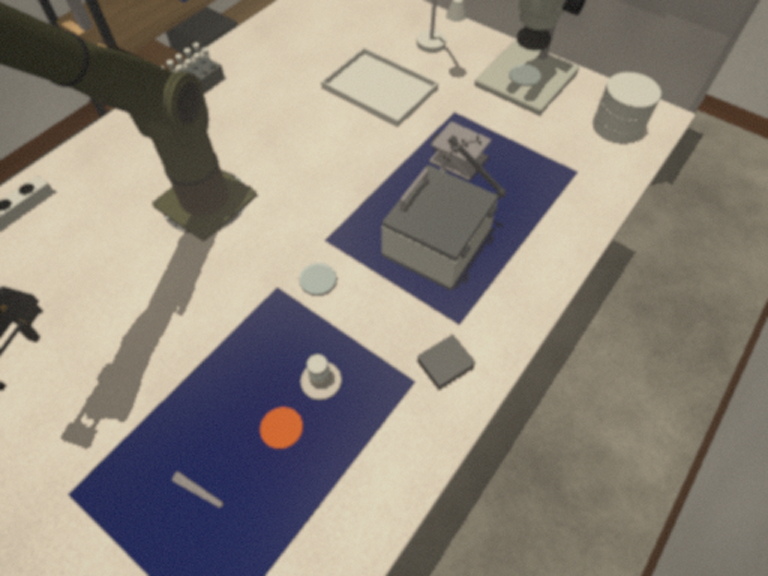

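View pics/top0.png

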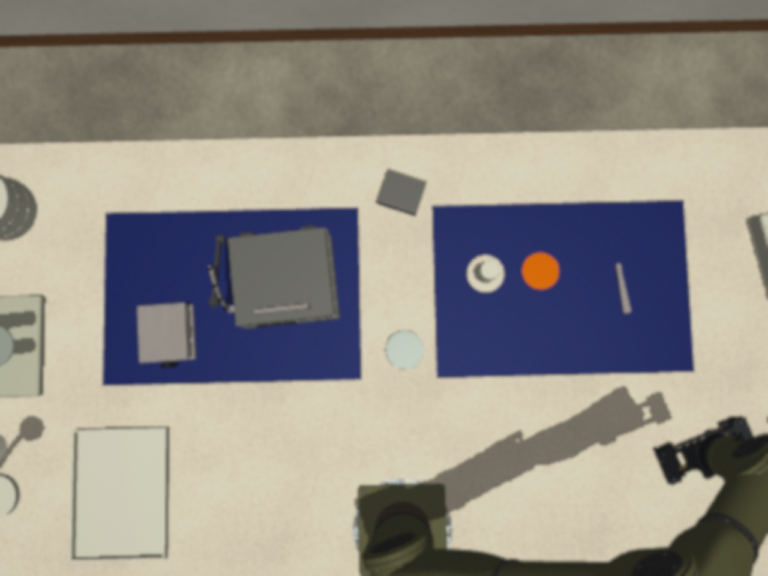

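The scene picture shows the jar on the white pad at about (321,379), the orange disc at (281,427), the reader at (440,225) and the forceps at (197,490). In the top picture, the white pad is at (486,273) and the orange disc at (540,271). The pad-like candidates are the white disc, the orange disc and the glass dish at (405,350). The white disc is the one meant, because it is white and the jar stands on it. I'll confirm this in enlarged crops.

```bash
cat > h.py <<'E'
from plant import *
import cv2,numpy as np
from scipy.spatial.transform import Rotation as R
from scipy.optimize import least_squares
def ray(d,u,v):
    T=np.array(d["cam_to_world"]);w=T[:3,:3]@[(u-d["cx"])/d["fx"],(v-d["cy"])/d["fy"],1];return T[:3,3],w
def onz(d,u,v,z):
    o,w=ray(d,u,v);return o+w*(z-o[2])/w[2]
def proj(d,P):
    T=np.array(d["cam_to_world"]);c=(np.atleast_2d(P)-T[:3,3])@T[:3,:3]
    return np.c_[c[:,0]/c[:,2]*d["fx"]+d["cx"],c[:,1]/c[:,2]*d["fy"]+d["cy"]]
def crop(d,u0,v0,w,h,s):
    return cv2.resize(d["img"][v0:v0+h,u0:u0+w],None,fx=s,fy=s,interpolation=cv2.INTER_CUBIC)
E
python3 - <<'E'
from h import *
t=snapshot("top");s=snapshot("scene")
a=crop(t,300,155,80,60,5);b=crop(s,170,225,80,75,5)
c=np.zeros((375,800,3),np.uint8);c[:300,:400]=a;c[:375,400:]=b
cv2.imwrite("pics/c1.png",c)
cv2.imwrite("pics/c2.png",crop(t,130,145,100,75,8))
cv2.imwrite("pics/c3.png",crop(s,245,80,100,115,5))
E
```

```text
(no output)
```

View pics/c1.png

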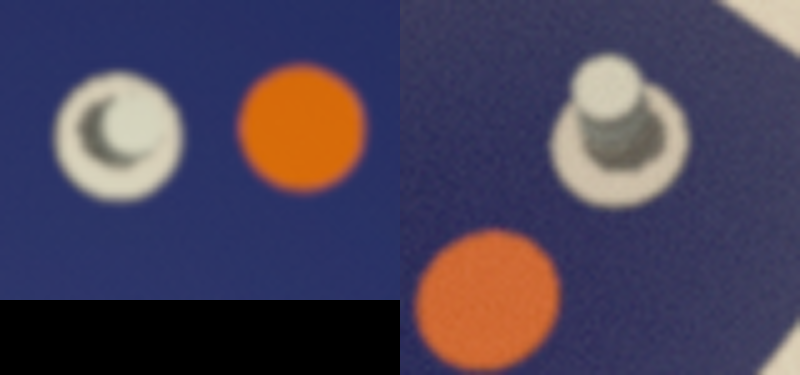

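View pics/c2.png

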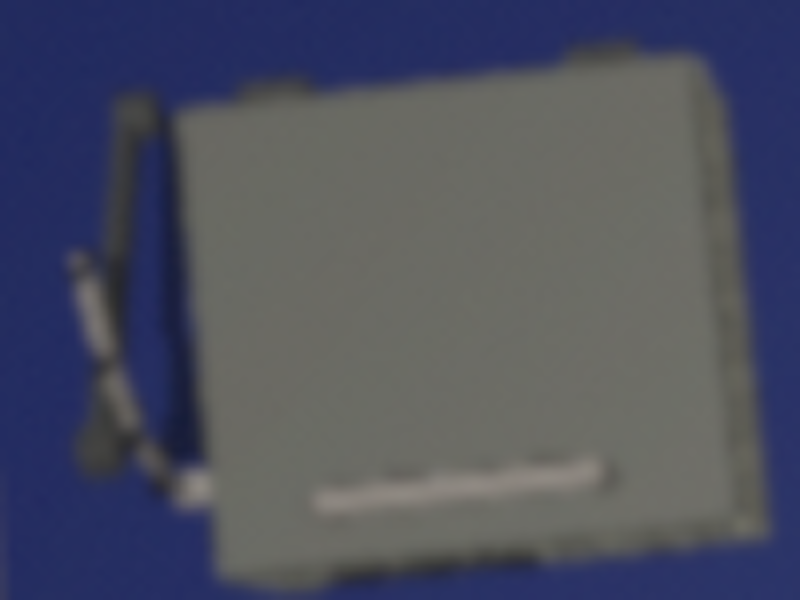

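View pics/c3.png

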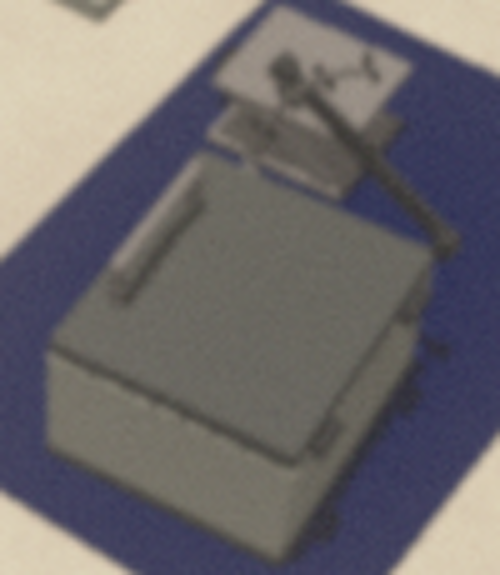

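c1 confirms it: the white disc, top crop (119,136) and scene crop (620,144), carries the jar, with its cap at (133,123) and (607,87). The other disc is orange. c2 shows the lid corners at (178,105), (700,58), (735,525) and (218,575), the bar from (315,500) to (605,470), and the index arm from (135,110) to its block at (100,450). c3 shows the same lid, with the arm running from (448,243) to its block at (287,72).

```bash
cat > m.py <<'E'
from h import *
t=snapshot("top");s=snapshot("scene")
T=lambda u,v:((u+.5)/8-.5+130,(v+.5)/8-.5+145)
S=lambda u,v:((u+.5)/5-.5+245,(v+.5)/5-.5+80)
print("pad",onz(t,119/5+299.6,136/5+154.6,.006),onz(s,220/5+169.6,144/5+224.6,.006))
print("cap",onz(t,133/5+299.6,123/5+154.6,.091),onz(s,207/5+169.6,87/5+224.6,.091))
for n,p in dict(dish=(405,350),box=(401,192),jack=(166,333)).items(): print(n,onz(t,p[0]/1.5,p[1]/1.5,.02))
L=[(0,.11,.02),(0,-.11,.02),(-.2,-.11,.02),(-.2,.11,.02)]
B=[(-.175,.055,.06),(-.175,-.055,.06)]
mt=[T(178,105),T(700,58),T(735,525),T(218,575),T(315,500),T(605,470)]
ms=[S(432,255),S(297,462),S(50,345),S(205,155),S(198,165),S(120,278)]
def pose(p,P,z=.12): return R.from_euler('z',p[2]).apply(np.asarray(P)+[.1,0,z])+[p[0],p[1],0]
def arm(p,r): 
    a=p[3];return pose(p,[(-r*np.cos(a),.131,.01+r*np.sin(a))])
def res(p):
    P=pose(p,L+B)
    e=[proj(t,P)-mt,proj(s,P)-ms,proj(t,arm(p,0))-T(135,110),proj(t,arm(p,.177))-T(100,450),proj(s,arm(p,0))-S(448,243),proj(s,arm(p,.177))-S(287,72)]
    return np.vstack(e).ravel()
f=least_squares(res,[.6,.3,0,.6],loss="soft_l1");p=f.x
print(p);print(np.round(res(p).reshape(-1,2),1).tolist())
h=lambda a:pose(p,[R.from_euler('y',a).apply([-.175,0,.058])])[0]
for a in np.linspace(0,p[3],4):print(round(a,3),np.round(h(a),4))
E
python3 m.py
```

```text
pad [ 0.60006531 -0.2147077   0.006     ] [ 0.59970086 -0.21622565  0.006     ]
cap [ 0.60035469 -0.21419509  0.091     ] [ 0.59804582 -0.21475402  0.091     ]
dish [ 0.4182806  -0.01562077  0.02      ]
box [ 0.80079479 -0.01541937  0.02      ]
jack [0.47241886 0.5531267  0.02      ]
[0.59126006 0.25967584 0.07941676 0.57148118]
[[0.1, -0.0], [-0.2, -0.8], [1.1, -0.2], [-0.0, 0.3], [1.3, -0.1], [-1.3, 0.2], [1.7, -0.2], [-0.1, -0.1], [-0.4, -1.3], [-0.4, -1.4], [0.1, 0.6], [0.0, -2.5], [0.0, 0.4], [0.7, -0.3], [0.5, 0.4], [-0.0, -0.0]]
0.0 [0.5165 0.2537 0.178 ]
0.19 [0.5306 0.2548 0.2101]
0.381 [0.5505 0.2564 0.2389]
0.571 [0.5755 0.2584 0.2634]
```

```bash
cat >> h.py <<'E'
def plan(*goals):
    "goals: (TCP pos, yaw of tool x [rad], tilt outward [rad]); prints rows' entries from the present pose"
    st=get_state();R0=R.from_quat(st["eef_rot"]);p0=np.array(st["tool_pos"])
    print("t",round(st["clock"],2),"p",np.round(p0,4),"F",np.round(st["contact_force"],1),"open",round(st["opening"],3),"ff",round(st["finger_force"],1),"q6",np.round(st["q"],2))
    for pos,yaw,tilt in goals:
        G=R.from_euler('z',yaw)*R.from_euler('x',np.pi)*R.from_euler('x',-tilt)
        print("shift",np.round(R0.inv().apply(np.array(pos)-p0)/.3,3).tolist(),"turn",np.round((R0.inv()*G).as_rotvec()/np.pi,3).tolist())
E
python3 - <<'E'
from h import *
plan(((.40,-.40,.22),.79,0),((.600,-.215,.16),1.227,0))
E
```

```text
t 0.3 p [ 0.2147 -0.5868  0.2385] F [ 0.  -0.3  0.1] open 1.0 ff 0.0 q6 [ 1.25  0.69 -0.19  1.57  0.16  0.9  -0.22]
shift [0.794, -0.372, 0.062] turn [-0.0, -0.0, -0.14]
shift [1.632, -0.722, 0.262] turn [-0.0, -0.0, -0.279]
```

>>> send_rows(
  targets=[
    [[0.2,-0.09,0.015],[0,0,-0.035]],
    [[0.4,-0.19,0.03],[0,0,-0.07]],
    [[0.6,-0.28,0.046],[0,0,-0.105]],
    [[0.794,-0.372,0.062],[0,0,-0.14]],
    [[0.9,-0.42,0.062],[0,0,-0.18]],
    [[0.9,-0.42,0.062],[0,0,-0.18]],
  ],
  fingers=1,
  newtons=40,
)

```text
clock: 1.05
tool_pos: [0.4291, -0.3714, 0.2204]
eef_rot: [0.895, 0.446, 0.002, -0.0]
contact_force: [-0.3, 0.9, 0.2]
opening: 1.0
finger_force: 0.0
```

```bash
python3 - <<'E'
from h import *
plan(((.5995,-.215,.16),1.227,0))
E
```

```text
t 1.05 p [ 0.4291 -0.3714  0.2204] F [-0.3  0.9  0.2] open 1.0 ff 0.0 q6 [ 0.83  0.65 -0.33  1.76  0.27  0.78 -0.28]
shift [0.757, 0.14, 0.204] turn [0.0, -0.001, -0.096]
```

>>> send_rows(
  targets=[
    [[0.2,0.035,0.05],[0,0,-0.03]],
    [[0.4,0.07,0.1],[0,0,-0.06]],
    [[0.58,0.105,0.15],[0,0,-0.096]],
    [[0.7,0.13,0.19],[0,0,-0.096]],
    [[0.757,0.14,0.204],[0,0,-0.096]],
    [[0.757,0.14,0.204],[0,0,-0.096]],
    [[0.757,0.14,0.204],[0,0,-0.096]],
  ],
)

```text
clock: 1.92
tool_pos: [0.5952, -0.224, 0.1593]
eef_rot: [0.821, 0.571, -0.001, 0.001]
contact_force: [-1.0, -0.3, 0.4]
opening: 0.999
finger_force: 0.0
```

```bash
python3 - <<'E'
from h import *
plan(((.5995,-.215,.064),1.227,0))
E
```

```text
t 1.93 p [ 0.5952 -0.224   0.1593] F [-1.  -0.3  0.4] open 0.999 ff 0.0 q6 [ 0.47  0.81 -0.34  1.6   0.35  0.79 -0.38]
shift [0.034, 0.003, 0.318] turn [-0.0, 0.001, -0.004]
```

>>> send_rows(
  targets=[
    [[0,0,0],[0,0,0]],
    [[0,0,0],[0,0,0]],
  ],
)

```text
clock: 2.17
tool_pos: [0.5961, -0.2224, 0.1593]
eef_rot: [0.821, 0.571, -0.0, 0.0]
contact_force: [0.0, -2.1, 0.4]
opening: 1.0
finger_force: 0.0
```

```bash
python3 - <<'E'
from h import *
plan(((.5995,-.215,.064),1.227,0))
E
```

```text
t 2.17 p [ 0.5961 -0.2224  0.1593] F [ 0.  -2.1  0.4] open 1.0 ff 0.0 q6 [ 0.47  0.81 -0.35  1.6   0.35  0.79 -0.38]
shift [0.027, 0.002, 0.318] turn [0.0, 0.0, -0.003]
```

>>> send_rows(
  targets=[
    [[0.027,0.002,0.08],[0,0,-0.003]],
    [[0.027,0.002,0.16],[0,0,-0.003]],
    [[0.027,0.002,0.22],[0,0,-0.003]],
    [[0.027,0.002,0.27],[0,0,-0.003]],
    [[0.027,0.002,0.3],[0,0,-0.003]],
    [[0.027,0.002,0.318],[0,0,-0.003]],
    [[0.027,0.002,0.318],[0,0,-0.003]],
    [[0.027,0.002,0.318],[0,0,-0.003]],
  ],
)

```text
clock: 3.18
tool_pos: [0.6004, -0.214, 0.0641]
eef_rot: [0.818, 0.576, 0.0, 0.0]
contact_force: [0.6, -0.7, 0.3]
opening: 0.997
finger_force: 0.0
```

```bash
python3 - <<'E'
from h import *
plan(((.5995,-.215,.064),1.227,0))
E
```

```text
t 3.17 p [ 0.6004 -0.214   0.0641] F [ 0.6 -0.7  0.3] open 0.997 ff 0.0 q6 [ 0.43  0.94 -0.29  1.64  0.42  0.62 -0.44]
shift [-0.004, -0.002, 0.0] turn [0.0, -0.0, 0.0]
```

>>> send_rows(
  targets=[
    [[-0.004,-0.002,0],[0,0,0]],
    [[-0.004,-0.002,0],[0,0,0]],
    [[-0.004,-0.002,0],[0,0,0]],
    [[-0.004,-0.002,0],[0,0,0]],
    [[-0.004,-0.002,0],[0,0,0]],
    [[-0.004,-0.002,0],[0,0,0]],
    [[-0.004,-0.002,0],[0,0,0]],
    [[-0.004,-0.002,0],[0,0,0]],
  ],
  fingers=0,
  newtons=40,
)

```text
clock: 4.18
tool_pos: [0.599, -0.2148, 0.0635]
eef_rot: [0.818, 0.576, -0.0, 0.0]
contact_force: [0.7, 0.4, -0.2]
opening: 0.479
finger_force: 37.1
```

>>> send_rows(
  targets=[
    [[0,0,-0.02],[0,0,0]],
    [[0,0,-0.06],[0,0,0]],
    [[0,0,-0.12],[0,0,0]],
    [[0,0,-0.2],[0,0,0]],
    [[0,0,-0.28],[0,0,0]],
    [[0,0,-0.34],[0,0,0]],
    [[0,0,-0.38],[0,0,0]],
    [[0,0,-0.4],[0,0,0]],
    [[0,0,-0.4],[0,0,0]],
    [[0,0,-0.4],[0,0,0]],
  ],
)

```text
clock: 5.42
tool_pos: [0.5985, -0.2147, 0.1827]
eef_rot: [0.818, 0.576, -0.001, -0.001]
contact_force: [0.8, 0.7, -1.0]
opening: 0.48
finger_force: 37.1
```

```bash
python3 - <<'E'
from h import *
plan(((.525,-.188,.22),1.227,-.785))
E
```

```text
t 5.42 p [ 0.5985 -0.2147  0.1827] F [ 0.8  0.7 -1. ] open 0.48 ff 37.1 q6 [ 0.47  0.79 -0.36  1.58  0.34  0.84 -0.37]
shift [0.001, -0.261, -0.124] turn [0.249, 0.0, 0.0]
```

>>> send_rows(
  targets=[
    [[0,-0.02,-0.01],[0.01,0,0]],
    [[0,-0.05,-0.02],[0.035,0,0]],
    [[0,-0.08,-0.04],[0.065,0,0]],
    [[0,-0.11,-0.055],[0.095,0,0]],
    [[0,-0.14,-0.07],[0.125,0,0]],
    [[0,-0.17,-0.085],[0.155,0,0]],
    [[0,-0.2,-0.1],[0.185,0,0]],
    [[0,-0.23,-0.11],[0.215,0,0]],
    [[0,-0.25,-0.12],[0.237,0,0]],
    [[0,-0.26,-0.124],[0.249,0,0]],
    [[0,-0.26,-0.124],[0.249,0,0]],
    [[0,-0.26,-0.124],[0.249,0,0]],
  ],
)

```text
clock: 6.92
tool_pos: [0.5257, -0.1885, 0.2204]
eef_rot: [0.756, 0.532, -0.219, -0.311]
contact_force: [0.8, -1.2, -0.1]
opening: 0.477
finger_force: 37.1
```

>>> send_rows(
  targets=[
    [[0,0,0],[0,0,0]],
    [[0,0,0],[0,0,0]],
    [[0,0,0],[0,0,0]],
    [[0,0,0],[0,0,0]],
    [[0,0,0],[0,0,0]],
    [[0,0,0],[0,0,0]],
    [[0,0,0],[0,0,0]],
    [[0,0,0],[0,0,0]],
    [[0,0,0],[0,0,0]],
    [[0,0,0],[0,0,0]],
    [[0,0,0],[0,0,0]],
    [[0,0,0],[0,0,0]],
  ],
)

```text
clock: 8.43
tool_pos: [0.5256, -0.1885, 0.2207]
eef_rot: [0.756, 0.532, -0.22, -0.312]
contact_force: [-0.6, 0.1, -1.1]
opening: 0.477
finger_force: 37.1
```

```bash
python3 - <<'E'
from h import *
print(R.from_quat(get_state()["eef_rot"]).as_matrix()[:,2])
plan(((.599,-.215,.12),1.227,0))
t=snapshot("top");s=snapshot("scene")
a=crop(t,280,150,100,75,4);b=crop(s,160,190,100,110,4)
c=np.zeros((440,800,3),np.uint8);c[:300,:400]=a;c[:440,400:]=b
cv2.imwrite("pics/c4.png",c)
E
```

```text
[-0.66369807  0.23734289 -0.70934704]
t 8.43 p [ 0.5256 -0.1885  0.2207] F [-0.6  0.1 -1.1] open 0.477 ff 37.1 q6 [ 0.42  1.07 -0.35  1.04  0.15  1.85 -0.25]
shift [-0.001, 0.421, 0.055] turn [-0.249, 0.0, 0.0]
```

View pics/c4.png

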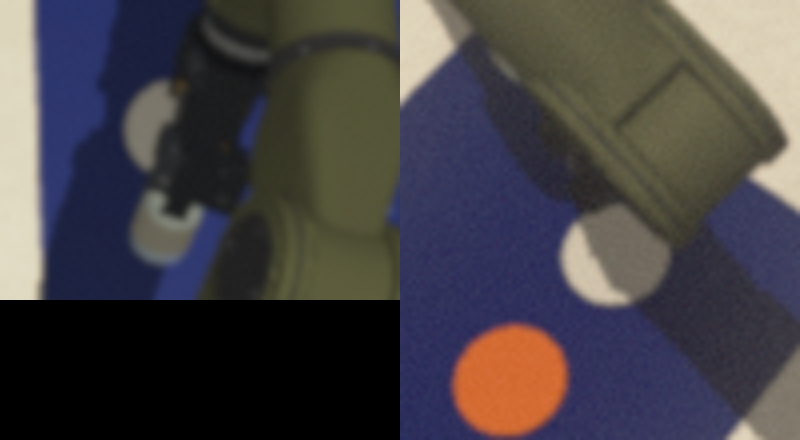

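The top half of c4 shows the jar held by its cap and tilted about 45°, at (165,230). The pad stands empty at (155,125). Next I stand it upright.

>>> send_rows(
  targets=[
    [[0,0.02,0.0],[-0.012,0,0]],
    [[0,0.07,0.01],[-0.04,0,0]],
    [[0,0.13,0.015],[-0.075,0,0]],
    [[0,0.19,0.025],[-0.11,0,0]],
    [[0,0.25,0.03],[-0.145,0,0]],
    [[0,0.3,0.04],[-0.18,0,0]],
    [[0,0.35,0.045],[-0.21,0,0]],
    [[0,0.39,0.05],[-0.235,0,0]],
    [[-0.001,0.421,0.055],[-0.249,0,0]],
    [[-0.001,0.421,0.055],[-0.249,0,0]],
    [[-0.001,0.421,0.055],[-0.249,0,0]],
    [[-0.001,0.421,0.055],[-0.249,0,0]],
  ],
)

```text
clock: 10.02
tool_pos: [0.5993, -0.2151, 0.1203]
eef_rot: [0.818, 0.576, 0.0, 0.0]
contact_force: [-0.5, -0.2, -1.8]
opening: 0.475
finger_force: 37.1
```

```bash
python3 - <<'E'
from h import *
plan(((.599,-.215,.066),1.227,0))
E
```

```text
t 10.03 p [ 0.5993 -0.2151  0.1203] F [-0.5 -0.2 -1.8] open 0.475 ff 37.1 q6 [ 0.45  0.87 -0.33  1.62  0.38  0.72 -0.4 ]
shift [-0.0, -0.001, 0.181] turn [0.0, -0.0, 0.0]
```

>>> send_rows(
  targets=[
    [[0,0,0.04],[0,0,0]],
    [[0,0,0.08],[0,0,0]],
    [[0,0,0.12],[0,0,0]],
    [[0,0,0.15],[0,0,0]],
    [[0,0,0.165],[0,0,0]],
    [[0,0,0.173],[0,0,0]],
    [[0,0,0.178],[0,0,0]],
    [[0,0,0.182],[0,0,0]],
    [[0,0,0.184],[0,0,0]],
    [[0,0,0.186],[0,0,0]],
    [[0,0,0.188],[0,0,0]],
    [[0,0,0.188],[0,0,0]],
  ],
)

```text
clock: 11.52
tool_pos: [0.5988, -0.2151, 0.0636]
eef_rot: [0.818, 0.576, -0.0, 0.0]
contact_force: [0.4, 0.2, -2.3]
opening: 0.478
finger_force: 37.1
```

>>> send_rows(
  targets=[
    [[0,0,0.001],[0,0,0]],
    [[0,0,0.002],[0,0,0]],
    [[0,0,0.003],[0,0,0]],
    [[0,0,0.003],[0,0,0]],
    [[0,0,0.003],[0,0,0]],
  ],
)

```text
clock: 12.15
tool_pos: [0.5989, -0.2151, 0.0634]
eef_rot: [0.818, 0.576, 0.0, 0.0]
contact_force: [-1.5, 0.9, 5.8]
opening: 0.481
finger_force: 37.5
```

Contact shows +6 N, so the jar is on the pad. Releasing, then going straight up.

>>> send_rows(
  targets=[
    [[0,0,0],[0,0,0]],
    [[0,0,0],[0,0,0]],
    [[0,0,0],[0,0,0]],
    [[0,0,0],[0,0,0]],
    [[0,0,0],[0,0,0]],
    [[0,0,0],[0,0,0]],
  ],
  fingers=1,
)

```text
clock: 12.9
tool_pos: [0.5989, -0.215, 0.0627]
eef_rot: [0.818, 0.576, -0.0, -0.0]
contact_force: [-0.8, 0.4, 0.4]
opening: 1.002
finger_force: 0.0
```

>>> send_rows(
  targets=[
    [[0,0,-0.03],[0,0,0]],
    [[0,0,-0.08],[0,0,0]],
    [[0,0,-0.2],[0,0,0]],
    [[0,0,-0.35],[0,0,0]],
    [[0,0,-0.5],[0,0,0]],
    [[0,0,-0.65],[0,0,0]],
    [[0,0,-0.7],[0,0,0]],
    [[0,0,-0.7],[0,0,0]],
    [[0,0,-0.7],[0,0,0]],
  ],
)

```text
clock: 14.02
tool_pos: [0.5978, -0.2149, 0.271]
eef_rot: [0.817, 0.576, -0.001, -0.001]
contact_force: [-0.5, 0.4, -0.7]
opening: 1.002
finger_force: 0.0
```

```bash
python3 - <<'E'
from h import *
plan(((.5165,.05,.27),1.5,0),((.5165,.2537,.26),1.65,0))
E
```

```text
t 14.03 p [ 0.5978 -0.2149  0.271 ] F [-0.5  0.4 -0.7] open 1.002 ff 0.0 q6 [ 0.48  0.69 -0.4   1.48  0.29  1.03 -0.32]
shift [0.74, -0.552, 0.005] turn [-0.001, 0.0, -0.087]
shift [1.38, -0.781, 0.039] turn [-0.001, -0.0, -0.134]
```

>>> send_rows(
  targets=[
    [[0.1,-0.08,0],[0,0,-0.01]],
    [[0.25,-0.19,0],[0,0,-0.03]],
    [[0.4,-0.3,0],[0,0,-0.05]],
    [[0.55,-0.41,0],[0,0,-0.07]],
    [[0.68,-0.51,0.005],[0,0,-0.087]],
    [[0.74,-0.552,0.005],[0,0,-0.087]],
    [[0.74,-0.552,0.005],[0,0,-0.087]],
    [[0.74,-0.552,0.005],[0,0,-0.087]],
  ],
)

```text
clock: 15.02
tool_pos: [0.5177, 0.0481, 0.2703]
eef_rot: [0.732, 0.681, -0.001, -0.0]
contact_force: [-0.1, -0.6, -0.5]
opening: 1.002
finger_force: 0.0
```

```bash
python3 - <<'E'
from h import *
plan(((.5165,.2537,.25),1.65,0))
t=snapshot("top");s=snapshot("scene")
a=crop(t,300,155,80,60,5);b=crop(s,170,225,80,75,5)
c=np.zeros((375,800,3),np.uint8);c[:300,:400]=a;c[:375,400:]=b
cv2.imwrite("pics/c5.png",c)
E
```

```text
t 15.03 p [0.5177 0.0481 0.2703] F [-0.1 -0.6 -0.5] open 1.002 ff 0.0 q6 [ 0.12  0.54 -0.48  1.83  0.32  0.85 -0.59]
shift [0.684, -0.053, 0.067] turn [-0.0, 0.0, -0.048]
```

View pics/c5.png

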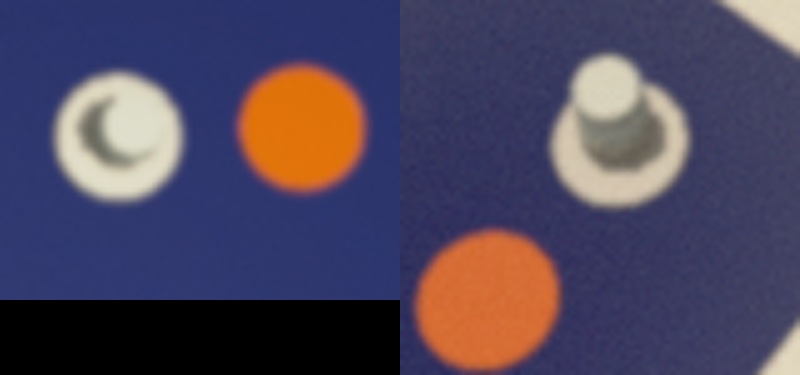

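The jar stands upright in the middle of the white pad as before, with its cap at (133,123) and (607,87). On to the handle.

>>> send_rows(
  targets=[
    [[0.1,-0.008,0.01],[0,0,-0.01]],
    [[0.25,-0.02,0.025],[0,0,-0.02]],
    [[0.4,-0.03,0.04],[0,0,-0.035]],
    [[0.55,-0.043,0.055],[0,0,-0.048]],
    [[0.65,-0.05,0.067],[0,0,-0.048]],
    [[0.684,-0.053,0.067],[0,0,-0.048]],
    [[0.684,-0.053,0.067],[0,0,-0.048]],
    [[0.684,-0.053,0.067],[0,0,-0.048]],
    [[0.684,-0.053,0.067],[0,0,-0.048]],
  ],
)

```text
clock: 16.25
tool_pos: [0.5167, 0.2539, 0.2512]
eef_rot: [0.679, 0.734, -0.0, 0.0]
contact_force: [-0.9, 0.6, -0.1]
opening: 0.996
finger_force: 0.0
```

```bash
python3 - <<'E'
from h import *
plan(((.5165,.2537,.160),1.65,0))
E
```

```text
t 16.25 p [0.5167 0.2539 0.2512] F [-0.9  0.6 -0.1] open 0.996 ff 0.0 q6 [-0.25  0.64 -0.49  1.69  0.37  0.9  -0.81]
shift [-0.0, -0.001, 0.304] turn [0.0, 0.0, -0.0]
```

>>> send_rows(
  targets=[
    [[0,0,0.05],[0,0,0]],
    [[0,0,0.12],[0,0,0]],
    [[0,0,0.18],[0,0,0]],
    [[0,0,0.24],[0,0,0]],
    [[0,0,0.28],[0,0,0]],
    [[0,0,0.3],[0,0,0]],
    [[0,0,0.304],[0,0,0]],
    [[0,0,0.304],[0,0,0]],
  ],
)

```text
clock: 17.25
tool_pos: [0.5165, 0.2558, 0.1602]
eef_rot: [0.678, 0.735, 0.0, 0.0]
contact_force: [-0.5, 0.3, -0.2]
opening: 0.996
finger_force: 0.0
```

>>> send_rows(
  targets=[
    [[0,0,0],[0,0,0]],
    [[0,0,0],[0,0,0]],
    [[0,0,0],[0,0,0]],
    [[0,0,0],[0,0,0]],
    [[0,0,0],[0,0,0]],
    [[0,0,0],[0,0,0]],
    [[0,0,0],[0,0,0]],
    [[0,0,0],[0,0,0]],
  ],
  fingers=0,
  newtons=50,
)

```text
clock: 18.25
tool_pos: [0.5146, 0.2554, 0.1596]
eef_rot: [0.678, 0.735, -0.001, -0.001]
contact_force: [1.2, 0.1, 1.4]
opening: 0.117
finger_force: 46.0
```

```bash
cat > l.py <<'E'
from h import *
# closed-lid handle offset from hinge, in lid x/z; start from the measured grasp
st=get_state();print(np.round(st["tool_pos"],4),st["contact_force"],st["moment"])
P=np.array(st["tool_pos"]);R0=R.from_quat(st["eef_rot"])
import sys
a0=float(sys.argv[1])
for a in map(float,sys.argv[2:]):
    d=R.from_euler('y',a).apply([-.175,0,.058])-R.from_euler('y',a0).apply([-.175,0,.058])
    print(a,np.round(R0.inv().apply(R.from_euler('z',.0794).apply(d))/.3,3).tolist())
E
python3 l.py 0 .02 .04 .07 .1 .15 .2 .25 .3 .35 .4 .45 .5 .55 .571
```

```text
[0.5146 0.2554 0.1596] [1.2243202  0.09318617 1.44430533] [-0.34767368 -0.42485818  0.0391975 ]
0.02 [-0.0, 0.004, -0.012]
0.04 [-0.0, 0.008, -0.023]
0.07 [-0.0, 0.015, -0.04]
0.1 [-0.0, 0.022, -0.057]
0.15 [-0.0, 0.035, -0.085]
0.2 [-0.0, 0.05, -0.112]
0.25 [-0.0, 0.066, -0.139]
0.3 [-0.0, 0.083, -0.164]
0.35 [-0.0, 0.101, -0.189]
0.4 [-0.0, 0.121, -0.212]
0.45 [-0.0, 0.141, -0.235]
0.5 [-0.0, 0.163, -0.257]
0.55 [-0.001, 0.186, -0.277]
0.571 [-0.001, 0.196, -0.285]
```

>>> send_rows(
  targets=[
    [[0,0.004,-0.012],[0,0,0]],
    [[0,0.008,-0.023],[0,0,0]],
    [[0,0.015,-0.04],[0,0,0]],
    [[0,0.022,-0.057],[0,0,0]],
    [[0,0.035,-0.085],[0,0,0]],
    [[0,0.05,-0.112],[0,0,0]],
    [[0,0.066,-0.139],[0,0,0]],
    [[0,0.083,-0.164],[0,0,0]],
    [[0,0.083,-0.164],[0,0,0]],
    [[0,0.083,-0.164],[0,0,0]],
  ],
  newtons=60,
)

```text
clock: 19.5
tool_pos: [0.5403, 0.2576, 0.2089]
eef_rot: [0.678, 0.735, -0.001, -0.001]
contact_force: [-5.0, 1.5, -6.7]
opening: 0.106
finger_force: 59.8
```

```bash
python3 l.py .3 .35 .4 .45 .5 .55 .571
```

```text
[0.5403 0.2576 0.2089] [-5.04041259  1.46032091 -6.72626745] [0.21077899 1.17753461 0.0119632 ]
0.35 [-0.0, 0.018, -0.025]
0.4 [-0.0, 0.038, -0.048]
0.45 [-0.0, 0.059, -0.071]
0.5 [-0.0, 0.081, -0.092]
0.55 [-0.0, 0.104, -0.113]
0.571 [-0.0, 0.114, -0.121]
```

>>> send_rows(
  targets=[
    [[0,0.007,-0.01],[0,0,0]],
    [[0,0.018,-0.025],[0,0,0]],
    [[0,0.038,-0.048],[0,0,0]],
    [[0,0.059,-0.071],[0,0,0]],
    [[0,0.081,-0.092],[0,0,0]],
    [[0,0.095,-0.105],[0,0,0]],
    [[0,0.114,-0.121],[0,0,0]],
    [[0,0.114,-0.121],[0,0,0]],
    [[0,0.114,-0.121],[0,0,0]],
    [[0,0.114,-0.121],[0,0,0]],
  ],
)

```text
clock: 20.75
tool_pos: [0.576, 0.2607, 0.2448]
eef_rot: [0.678, 0.735, 0.001, 0.0]
contact_force: [0.9, 4.8, -19.1]
opening: 0.106
finger_force: 60.7
```

```bash
python3 - <<'E'
from h import *
plan(((.5755-.002,.2584+.001,.2634-.019),1.65,0))
t=snapshot("top");s=snapshot("scene")
cv2.imwrite("pics/c6.png",crop(t,130,145,100,75,8))
cv2.imwrite("pics/c7.png",crop(s,245,60,120,120,5))
E
```

```text
t 20.75 p [0.576  0.2607 0.2448] F [  0.9   4.8 -19.1] open 0.106 ff 60.7 q6 [-0.24  0.72 -0.48  1.53  0.37  0.98 -0.75]
shift [-0.004, -0.009, 0.001] turn [0.0, -0.0, 0.0]
```

View pics/c7.png

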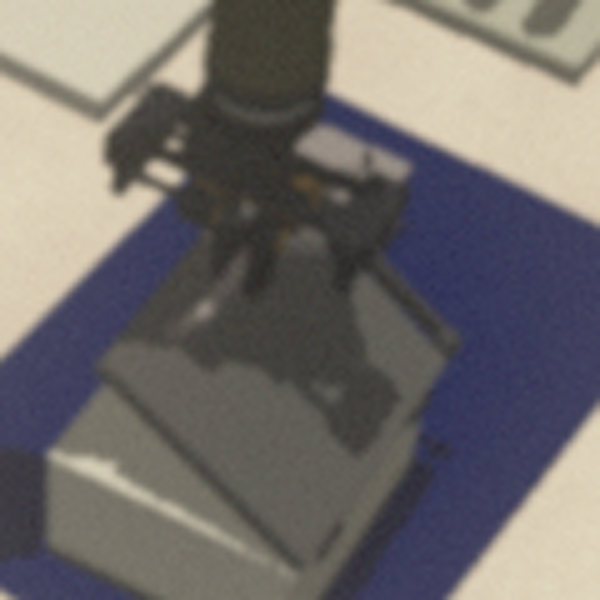

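View pics/c6.png

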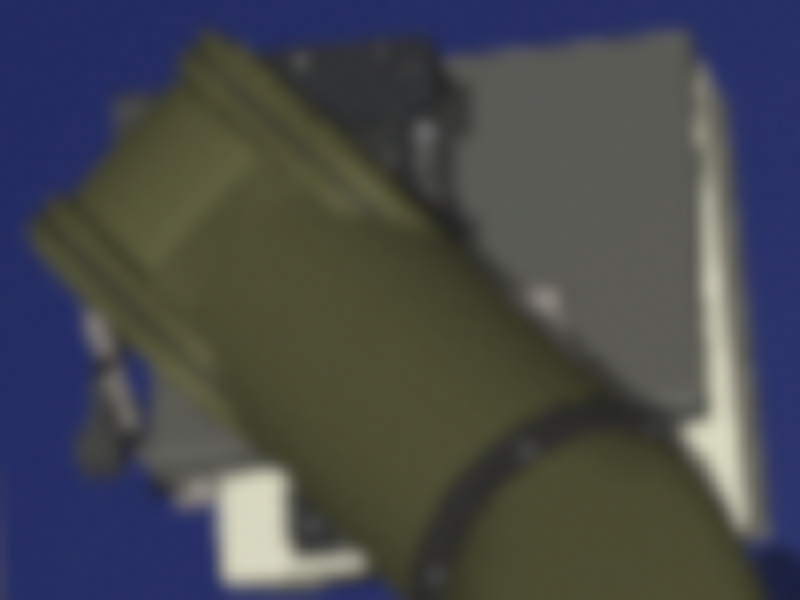

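c7 shows the lid raised, its front-right top corner at about (100,360) and the gripper on the bar. c6 shows the same lid corner at about (705,415), with the index arm's block still at about (100,455). Next I fit the lid angle.

```bash
cat >> m.py <<'E'
print("----")
S2=lambda u,v:((u+.5)/5-.5+245,(v+.5)/5-.5+60)
lid=lambda a,P:pose(p,R.from_euler('y',a).apply(P))
m=[(t,(-.2,-.11,.02),T(705,415)),(s,(-.2,-.11,.02),S2(100,360)),(t,(-.2,-.11,0),T(705,415))]
for d,P,uv in m[:2]:
    f=least_squares(lambda a:(proj(d,lid(a[0],P))[0]-uv),[.5]);print(f.x,f.fun)
for a in(.5,.55,.6,.65):print(a,*[((proj(s,lid(a,[q]))[0]-[244.6,59.6])*5).round().tolist() for q in((-.2,-.11,.02),(0,-.11,.02),(-.2,-.11,0))],((proj(t,lid(a,[(-.2,-.11,.02)]))[0]-[129.6,144.6])*8).round().tolist(),((proj(t,lid(a,[(0,-.11,.02)]))[0]-[129.6,144.6])*8).round().tolist())
# arm angle alone, each view
for d,u0,u1 in((t,T(135,110),T(100,450)),(s,S(448,243),S(287,72))):
    f=least_squares(lambda a:(proj(d,arm([*p[:3],a[0]],.177))-proj(d,arm(p,0))-np.array(u1)+u0).ravel(),[.5]);print("arm",f.x,f.fun)
E
python3 m.py | sed -n '/----/,$p'
```

```text
----
[0.53952012] [ 0.84790792 -0.1741837 ]
[0.57077328] [0.40047408 0.80745005]
0.5 [91.0, 370.0] [309.0, 570.0] [78.0, 382.0] [714.0, 426.0] [697.0, 30.0]
0.55 [99.0, 366.0] [310.0, 571.0] [85.0, 376.0] [711.0, 410.0] [697.0, 28.0]
0.6 [107.0, 362.0] [311.0, 572.0] [92.0, 371.0] [707.0, 392.0] [697.0, 27.0]
0.65 [116.0, 358.0] [312.0, 573.0] [100.0, 367.0] [704.0, 374.0] [697.0, 25.0]
arm [0.5606297] [ 0.83643957 -0.36852809]
arm [0.57685242] [-0.39974285 -0.53207529]
```

>>> send_rows(
  targets=[
    [[0,0.002,0.003],[0,0,0]],
    [[0,0.002,0.003],[0,0,0]],
    [[0,0.002,0.003],[0,0,0]],
    [[0,0.002,0.003],[0,0,0]],
    [[0,0.002,0.003],[0,0,0]],
    [[0,0.002,0.003],[0,0,0]],
  ],
)

```text
clock: 21.7
tool_pos: [0.5754, 0.2607, 0.2443]
eef_rot: [0.678, 0.735, -0.0, -0.0]
contact_force: [-3.8, 4.7, -14.3]
opening: 0.107
finger_force: 60.4
```

```bash
python3 - <<'E'
from h import *
plan(((.5755,.2584,.2634-.019),1.65,0))
t=snapshot("top");s=snapshot("scene")
a=crop(t,135,180,50,50,8);b=crop(s,250,110,50,70,8)
c=np.zeros((560,800,3),np.uint8);c[:400,:400]=a;c[:560,400:]=b
cv2.imwrite("pics/c8.png",c)
E
```

```text
t 21.7 p [0.5754 0.2607 0.2443] F [ -3.8   4.7 -14.3] open 0.107 ff 60.4 q6 [-0.24  0.72 -0.48  1.53  0.37  0.98 -0.75]
shift [-0.008, -0.0, -0.0] turn [-0.0, -0.0, 0.001]
```

View pics/c8.png

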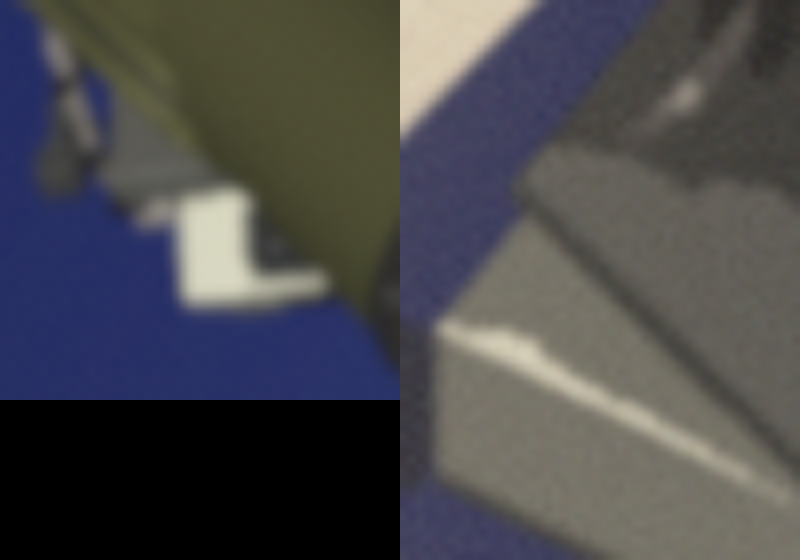

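c8 shows the lid's front-right corner at (521,182), which gives a lid angle of about 0.57 rad. The index arm is also at about 0.57 rad and its block has not moved, so the grip holds. Handing in.

```bash
python3 -c "
from plant import *
print(finish_job())"
```

```text
the job is handed in; nothing more can be done
None
```

The job is handed in, with no verdict returned: the jar was tipped to about 45°, paused there and stood back upright on the white pad, and the lid is held by its bar at about 0.57 rad, matching the index arm to within roughly 0.01–0.02 rad as measured from the images.

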